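# Take the tea steeper apart for washing up

### The job

Take the tea steeper apart for washing, in the reverse order of assembly: first lift off its knobbed lid and set it down on the draining tray while the strainer is still in the jar, then lift the strainer out of the jar and set it down on the tray as well. Both parts should end standing upright, knob or collar up, side by side on the tray's flat floor, set down gently; leave the steeper's glass jar standing where it is.

Things in the scene. Friction and masses are not known exactly. Their poses are not given: they have to be found in the camera images.
- lid_knob (a point): Steeper's lid, 0.10 kg: steel disc 58 mm across, 6 mm thick; below it a plug 36 mm across, 10 mm deep, loose in the strainer's collar (4 mm play); on top an upright black knob 22 mm across, 40 mm tall. Point: middle of the knob on its axis, 20 mm above the disc's top, 36 mm above the plug's underside, on which the lid stands when set down. z is up.
- strainer_collar (a point): Steeper's steel strainer, 0.20 kg: slotted body 72 mm across, 60 mm tall, hanging in the jar; flange 96 mm across, 4 mm thick, resting on the jar's rim; above it an open collar 50 mm across, 45 mm tall, wall 3 mm. Point: middle of the collar on its axis, 22.5 mm above the flange's top, 86.5 mm above the body's flat underside, on which it stands when set down. z is up.
- jar_mouth (a point): Steeper's loose glass jar, 90 mm across, 110 mm tall, wall 4 mm, 0.45 kg. Point: centre of its mouth at rim height; z is up. The strainer hangs in it with 5 mm play and must rise 62 mm to clear the rim. A look-alike storage jar nearby (full of dry goods, 176 mm tall, same knob but on a 92 mm disc right on the glass) is not part of the job.
- tray: Cream draining tray, fixed, 220 x 320 mm, lip 18 mm high. Its flat floor, 200 mm along its x by 300 mm along its y, lies 12 mm above the counter; the drain lines are flush. Origin: centre of its underside, on the counter; z is up. A glass tumbler, 60 mm across, 70 mm tall, stands on it near x = +55, y = +105 mm (tray axes); the rest is free.
Mind the look-alikes: they are no part of the job. Leave any orange, purple or yellow look-alike of the part that bears lid_knob alone.

How it is judged:
By the outcome, as a careful person would: the job done as asked, in the order asked, and still so for the second after the job is handed in, with the robot touching nothing.
It also fails if it takes over 64 s, if anything falls off the work surface, if the arm or the gripper's body presses on something with over 40 N, if the wrist force passes 120 N, or if a joint passes its speed limit or range.

### The arm

A 7-joint arm with a two-finger parallel gripper is mounted at the origin on the work surface. World frame = base frame: x ahead of the robot, y to its left, z up, the work surface at z = 0. Lengths are in m, angles in rad, forces in N, time in s.
With the tool pointing down it reaches from about 0.4 to 0.875 m from the base axis. Payload 19.3 kg.
Tool frame: the origin (TCP) lies at the very end of the fingers, on their centre line; the grasp point (between the pads) lies 19 mm behind it; z points along the fingers, y is the direction in which the jaws open and shut (so a half turn about z gives the same grasp; the last joint's range is limited). The gripper opens to 85 mm and grips with 20 to 120 N. Pads are 22 mm wide; open, the fingers measure 114 mm over their backs; the gripper's body (76 mm by 85 mm) begins 54 mm behind the grasp point. The pads swing forward as they close: fully open they stand 13 mm farther back than shut.
Start: joints at [-1.343, 0.521, -0.036, 1.599, 0.021, 1.021, -0.113], TCP at [0.183, 0.597, 0.231] pointing down, gripper open.
Joint ranges: [-2.91, 2.91], [-0.3, 2.13], [-1.5, 1.42], [0.17, 2.43], [-1.26, 4.41], [0.16, 1.93], [-2.52, 2.52]. Speed limits (rad/s): [1.89, 1.89, 2.39, 2.39, 3.01, 3.01, 3.01].

### API

Orientations are given as [roll, pitch, yaw] about the fixed x, y, z axes, in that order (R = Rz(yaw) Ry(pitch) Rx(roll)).
In Python, from workcell import telemetry, imaging, ticket gives the robot as it stands.
- The arm moves only by the tool carry_out, never from a script. Its argument "series" is a list of rows, each a list of 7 numbers: the shift along the tool's x, y, z in m, then the turn, a rotation vector about the tool's x, y, z in rad, then the closure in counts, from 0 (fully open) to 255 (shut). In form: [[tx, ty, tz, ax, ay, az, jaw], ...]. A call has 1 to 10 rows; each row is the pose to reach, as a shift and turn from the pose commanded when the call began, along the tool's axes at that moment; what a row does not reach only later rows make up. A row lasts 1/8 s, in which the tool goes at most 62.5 mm and 10.7 degrees, less where a joint would pass 70% of its speed; a pose out of reach is approached as far as the arm can. A call with a gripper value outside its range is refused whole. The fingers move at their own pace and stop on an object; "force" is the grip in N (left out, the last holds). Time passes only in rows, so rows that repeat a pose let the fingers close. It gives the time, the measured TCP pose, the force and the opening at its end, in the units of the state.
- telemetry.observe(): the state, without advancing time (a new reading comes with each control period).
- imaging.grab_frame(name): name is "side" or "top"; returns (picture, depth): 384x512x3 uint8, blue, green, red; 384x512 float32, m along the optical axis (not along the pixel's ray), 0 where there is no reading.
- imaging.camera_info(name): a dict with "mtx" (3x3 intrinsics, pixels), "extrinsics" (4x4, takes a point from camera to world coordinates). Camera axes: x right, y down, z forward; pixel columns grow to the right and rows downward; lengths in m; the calibration is good to about 2 mm. A picture is of the moment at which its call begins. camera_info takes no time and is no camera call.
- ticket.job_done(): hands the job in, once; it reports no verdict.
The state is a dict: "clock": time; "qpos": joint angles; "qd": joint speeds; "joint_efforts": joint torques, N m; "position": TCP position; "tool_rot": TCP orientation; "force": force on the tool from outside, world axes, zero at the start; "moment": the same for the moment, N m; "grip_width": finger opening in m.
Only numpy, scipy, OpenCV 4.12 (cv2) and the standard library are available. Lean on these libraries where they do the work, as an engineer would, in place of code of your own. Each camera call takes 0.05 s, during which the arm holds its last target.

## Working session

There is one attempt and no reset: what is moved stays moved. The work goes in short steps, Python scripts to look and compute and a tool call to move; the robot and the scene stay as the last step left them, time stands still between calls to the robot, and variables do not carry over. Pictures are saved under pics/ and viewed, and the job is handed in when it is done.

Besides the shell and the picture viewer there is one more tool, called after "Request:" by a JSON object that holds its "method" and its "body", one argument or row to a line. carry_out: Moves the arm, as the interface text tells. Its arguments: {"type":"object","properties":{"series":{"type":"array"},"force":{"type":"number"}},"required":["series"]}

```bash
mkdir -p pics; ls; python3 - <<'E'
from workcell import telemetry, imaging
import cv2, numpy as np
print(telemetry.observe())
for n in("side","top"):
    p,d=imaging.grab_frame(n); cv2.imwrite(f"pics/{n}0.png",p); np.savez(f"{n}0.npz",p=p,d=d)
    c=imaging.camera_info(n); print(n,np.round(c["mtx"],1).tolist(),np.round(c["extrinsics"],3).tolist())
E
```

```text
pics
{'clock': 0.0, 'qpos': array([-1.34319916,  0.52204554, -0.03633258,  1.59994972,  0.02120838,
        1.02109934, -0.11279691]), 'qd': array([ 7.13889651e-04,  7.07939147e-04,  9.90026277e-04, -1.62077256e-04,
       -1.42797562e-03,  2.01695113e-05, -8.89074388e-04]), 'joint_efforts': array([ 7.54991197e-04, -9.27109909e+01,  1.98018260e+00, -3.69936669e+01,
        1.78427179e-02,  8.17448512e-03, -1.28004990e-05]), 'position': array([0.18332551, 0.59718305, 0.2307269 ]), 'tool_rot': array([-3.14047904e+00,  8.27460439e-05,  2.84379647e+00]), 'force': array([-0.41792811, -0.57855452,  0.4031502 ]), 'moment': array([ 0.0169693 , -0.01624795, -0.01937618]), 'grip_width': 0.08535788324801562}
side [[403.6, 0.0, 250.5], [0.0, 403.6, 190.1], [0.0, 0.0, 1.0]] [[0.992, -0.048, 0.116, 0.379], [-0.124, -0.528, 0.84, -0.807], [0.021, -0.848, -0.53, 0.615], [0.0, 0.0, 0.0, 1.0]]
top [[359.2, 0.0, 255.1], [0.0, 359.2, 192.8], [0.0, 0.0, 1.0]] [[-0.022, -0.992, 0.127, 0.376], [-1.0, 0.024, 0.014, -0.048], [-0.017, -0.127, -0.992, 0.95], [0.0, 0.0, 0.0, 1.0]]
```

View pics/side0.png

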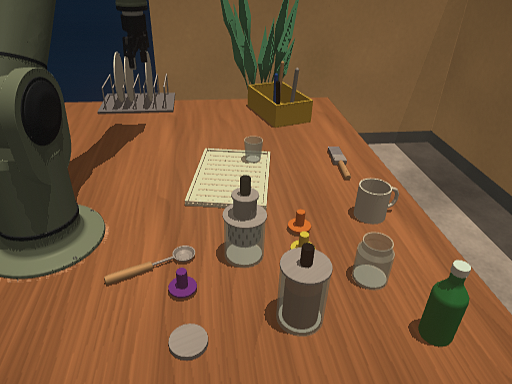

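View pics/top0.png

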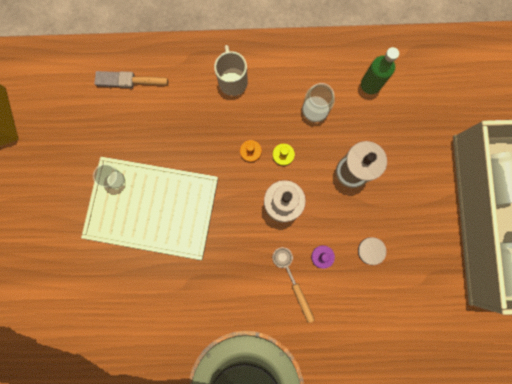

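The side view shows the steeper at about (243,230) with its knob at (245,185). The tray is at about (230,175) with the tumbler at its far end. The storage look-alike is at (303,290). In the top view the steeper's knob is at (287,197), the tray's corners are at about (101,158), (217,177), (201,258) and (83,238), and the storage jar is at (365,160).

```bash
cat > h.py <<'E'
import numpy as np, cv2
from workcell import telemetry, imaging
def cloud(n,d):
    c=imaging.camera_info(n);K=c["mtx"];T=np.array(c["extrinsics"])
    v,u=np.mgrid[0:384,0:512]
    P=np.stack([(u-K[0,2])/K[0,0]*d,(v-K[1,2])/K[1,1]*d,d],-1)
    W=P@T[:3,:3].T+T[:3,3]; W[d<=0]=np.nan; return W
def proj(n,p):
    c=imaging.camera_info(n);K=c["mtx"];T=np.linalg.inv(np.array(c["extrinsics"]))
    q=np.atleast_2d(p)@T[:3,:3].T+T[:3,3]; return (q[:,:2]/q[:,2:])*[K[0,0],K[1,1]]+[K[0,2],K[1,2]]
def circ(P):
    A=np.c_[2*P[:,:2],np.ones(len(P))];s=np.linalg.lstsq(A,(P[:,:2]**2).sum(1),rcond=None)[0]
    return s[:2],np.sqrt(s[2]+s[0]**2+s[1]**2)
E
python3 - <<'E'
from h import *
for n in("top","side"):
    z=np.load(n+"0.npz");p,d=z["p"],z["d"];W=cloud(n,d)
    if n=="top": x0,x1,y0,y1=255,315,170,230
    else: x0,x1,y0,y1=215,275,168,270
    S=W[y0:y1,x0:x1].reshape(-1,3); C=p[y0:y1,x0:x1].reshape(-1,3).astype(int)
    m=(S[:,2]>.05);print(n,np.histogram(S[m,2],bins=np.arange(.05,.225,.01)))
    for a,b in((.185,.215),(.160,.170),(.135,.157),(.108,.119)):
        q=S[(S[:,2]>a)&(S[:,2]<b)]
        if len(q)>3: print(n,a,b,len(q),np.round(np.median(q,0),4),np.round((q.min(0)+q.max(0))/2,4),np.round(q.max(0)-q.min(0),4))
    print(n,"neighb")
    # tall things between
# tray
z=np.load("top0.npz");W=cloud("top",z["d"])
hsv=cv2.cvtColor(z["p"],cv2.COLOR_BGR2HSV)
for u,v in((101,158),(217,177),(201,258),(83,238),(150,208),(115,180),(98,172)): print(u,v,np.round(W[v,u],3),hsv[v,u])
m=cv2.inRange(hsv,(20,20,150),(50,140,255));m[:,240:]=0;m[:120]=0;m[280:]=0
n,l,s,c=cv2.connectedComponentsWithStats(m);i=1+s[1:,4].argmax();Q=W[l==i];Q=Q[np.isfinite(Q[:,0])]
print(s[i],np.histogram(Q[:,2],bins=[-.02,0,.005,.01,.014,.018,.022,.03]))
r=cv2.minAreaRect(Q[Q[:,2]<.025][:,:2].astype(np.float32));print(r,cv2.boxPoints(r))
q=W[100:300,70:240].reshape(-1,3);q=q[q[:,2]>.035];print(len(q),np.median(q,0),q.min(0),q.max(0))
E
```

```text
top (array([  2,   2,   0,   0,   0,   0, 767,   1,   0,   0,   0, 435,   7,
         4,   9,  83,   0]), array([0.05, 0.06, 0.07, 0.08, 0.09, 0.1 , 0.11, 0.12, 0.13, 0.14, 0.15,
       0.16, 0.17, 0.18, 0.19, 0.2 , 0.21, 0.22]))
top 0.185 0.215 95 [ 0.463  -0.1035  0.2051] [ 0.4636 -0.1037  0.1977] [0.0199 0.0202 0.0225]
top 0.16 0.17 435 [ 0.4615 -0.1033  0.1656] [ 0.4646 -0.1042  0.1649] [0.0559 0.057  0.0084]
top 0.108 0.119 765 [ 0.4542 -0.0976  0.1145] [ 0.4648 -0.1051  0.1144] [0.0951 0.0938 0.0087]
top neighb
side (array([155, 137, 153, 150, 154, 117, 607,  93,  93,  92,  67, 291,  46,
        46,  46,  62,   0]), array([0.05, 0.06, 0.07, 0.08, 0.09, 0.1 , 0.11, 0.12, 0.13, 0.14, 0.15,
       0.16, 0.17, 0.18, 0.19, 0.2 , 0.21, 0.22]))
side 0.185 0.215 131 [ 0.4631 -0.113   0.1995] [ 0.4638 -0.1074  0.1956] [0.0207 0.0244 0.0209]
side 0.16 0.17 291 [ 0.4612 -0.1155  0.1643] [ 0.4637 -0.1086  0.1648] [0.0566 0.054  0.0094]
side 0.135 0.157 199 [ 0.4602 -0.1272  0.1452] [ 0.4633 -0.1199  0.1458] [0.0481 0.0242 0.0216]
side 0.108 0.119 607 [ 0.4602 -0.1262  0.1134] [ 0.4639 -0.1093  0.1135] [0.0957 0.0897 0.0108]
side neighb
101 158 [0.598 0.373 0.021] [ 31  68 230]
217 177 [0.539 0.065 0.02 ] [ 20 101 204]
201 258 [0.33  0.108 0.018] [ 30  55 207]
83 238 [0.388 0.422 0.004] [ 20 100 209]
150 208 [0.462 0.242 0.014] [ 27  70 233]
115 180 [0.527 0.308 0.084] [ 33  43 202]
98 172 [0.551 0.358 0.069] [ 32  60 158]
[   82   157   136   103 10134] (array([  35,   60,  444, 6083, 2237,  837,   43]), array([-0.02 ,  0.   ,  0.005,  0.01 ,  0.014,  0.018,  0.022,  0.03 ]))
((0.4648759365081787, 0.247196227312088), (0.3306196331977844, 0.22217047214508057), 78.62164306640625) [[0.3233605  0.10705112]
 [0.5411644  0.06321977]
 [0.6063914  0.38734132]
 [0.38858747 0.43117267]]
424 [0.54283689 0.34491915 0.06531921] [0.51231289 0.30477952 0.03507914] [0.57120266 0.36282089 0.08516527]
```

Knob axis is about (0.464, -0.1055). The heights match (knob top 0.205, disc 0.165, flange 0.114). Tray centre is about (0.464, 0.248), with its y axis at 78.6°. The tumbler prediction of (0.539, 0.340) agrees with what was measured.

```bash
cat >> h.py <<'E'
from scipy.spatial.transform import Rotation as R
def plan(*wps):
    s=telemetry.observe();p=s["position"];R0=R.from_euler("xyz",s["tool_rot"])
    for w in wps:
        t=R0.inv().apply(np.array(w[:3])-p);a=(R0.inv()*R.from_euler("xyz",[np.pi,0,w[3]])).as_rotvec()
        print(w,"->",np.round(t,4),np.round(a,4))
def st():
    s=telemetry.observe();print(round(s["clock"],2),np.round(s["qpos"],2),np.round(s["position"],4),np.round(s["tool_rot"],3),np.round(s["force"],1),np.round(s["grip_width"],4))
E
python3 -c "
from h import *
plan((.33,.45,.26,2.4),(.46,.25,.28,1.9),(.464,-.1055,.28,1.34))"
```

```text
(0.33, 0.45, 0.26, 2.4) -> [-0.1834 -0.0977 -0.0291] [-9.000e-04  3.000e-04  4.438e-01]
(0.46, 0.25, 0.28, 1.9) -> [-0.3664 -0.2508 -0.0489] [-8.000e-04  5.000e-04  9.438e-01]
(0.464, -0.1055, 0.28, 1.34) -> [-0.4745 -0.5895 -0.0486] [-7.0000e-04  8.0000e-04  1.5038e+00]
```

Request:
{"method": "carry_out", "body": {
  "series": [
    [-0.04, -0.02, -0.01, 0, 0, 0.11, 0],
    [-0.09, -0.05, -0.02, 0, 0, 0.22, 0],
    [-0.135, -0.075, -0.03, 0, 0, 0.33, 0],
    [-0.18, -0.1, -0.03, 0, 0, 0.44, 0],
    [-0.22, -0.13, -0.035, 0, 0, 0.54, 0],
    [-0.255, -0.16, -0.04, 0, 0, 0.64, 0],
    [-0.29, -0.19, -0.045, 0, 0, 0.74, 0],
    [-0.33, -0.22, -0.049, 0, 0, 0.84, 0],
    [-0.366, -0.25, -0.049, 0, 0, 0.94, 0],
    [-0.366, -0.25, -0.049, 0, 0, 0.94, 0]
  ]
}}

```text
clock: 1.35
position: [0.4615, 0.2478, 0.2803]
tool_rot: [3.141, 0.001, 1.897]
force: [-0.5, 0.7, 1.3]
grip_width: 0.0851
```

```bash
python3 -c "
from h import *
st();plan((.464,-.1055,.28,1.34))"
```

```text
1.35 [-0.84  0.32  0.3   1.82 -0.11  1.02 -0.17] [0.4615 0.2478 0.2803] [3.141e+00 1.000e-03 1.897e+00] [-0.5  0.7  1.3] 0.0851
(0.464, -0.1055, 0.28, 1.34) -> [-0.3355 -0.1109  0.0007] [5.000e-04 1.100e-03 5.571e-01]
```

Request:
{"method": "carry_out", "body": {
  "series": [
    [-0.035, -0.012, 0, 0, 0, 0.06, 0],
    [-0.085, -0.028, 0, 0, 0, 0.14, 0],
    [-0.135, -0.045, 0, 0, 0, 0.22, 0],
    [-0.185, -0.061, 0, 0, 0, 0.3, 0],
    [-0.235, -0.078, 0, 0, 0, 0.39, 0],
    [-0.285, -0.094, 0, 0, 0, 0.47, 0],
    [-0.32, -0.106, 0, 0, 0, 0.53, 0],
    [-0.3355, -0.111, 0, 0, 0, 0.557, 0],
    [-0.3355, -0.111, 0, 0, 0, 0.557, 0],
    [-0.3355, -0.111, 0, 0, 0, 0.557, 0]
  ]
}}

```text
clock: 2.6
position: [0.4648, -0.1008, 0.2801]
tool_rot: [-3.141, -0.0, 1.349]
force: [0.4, 0.6, 1.0]
grip_width: 0.0857
```

```bash
python3 -c "
from h import *
st();plan((.464,-.1055,.21,1.34),(.464,-.1055,.173,1.34))
for n in('side','top'):
    p,d=imaging.grab_frame(n);cv2.imwrite('pics/%s1.png'%n,p)"
```

```text
2.6 [-0.38  0.26  0.57  1.94 -0.16  0.99  0.05] [ 0.4648 -0.1008  0.2801] [-3.141 -0.     1.349] [0.4 0.6 1. ] 0.0857
(0.464, -0.1055, 0.21, 1.34) -> [-0.0048  0.0003  0.0701] [-0.0005 -0.0003  0.0093]
(0.464, -0.1055, 0.173, 1.34) -> [-0.0048  0.0003  0.1071] [-0.0005 -0.0003  0.0093]
```

View pics/side1.png

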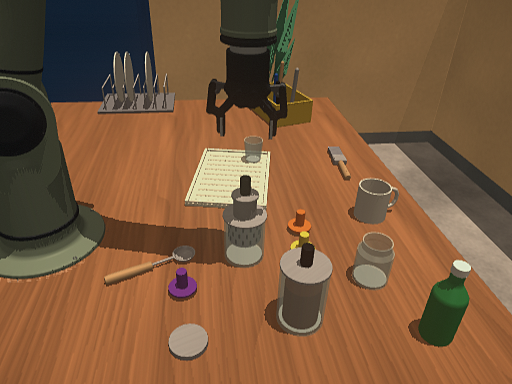

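```bash
python3 -c "
from h import *
st()"
```

```text
2.7 [-0.38  0.26  0.57  1.94 -0.16  0.99  0.05] [ 0.4649 -0.101   0.2802] [-3.141 -0.     1.349] [ 0.8 -0.7 -0.4] 0.0855
```

```bash
python3 -c "
from h import *
print(proj('side',[[.4648,-.101,.293],[.464,-.1055,.205],[.464,-.1055,.165]]));print(proj('top',[[.464,-.1055,.205]]))"
```

```text
[[245.80121505 136.03870711]
 [245.00706919 176.95679275]
 [244.73694702 193.63464943]]
[[287.96992764 195.46310234]]
```

Request:
{"method": "carry_out", "body": {
  "series": [
    [-0.0048, 0, 0.015, 0, 0, 0.009, 0],
    [-0.0048, 0, 0.035, 0, 0, 0.009, 0],
    [-0.0048, 0, 0.055, 0, 0, 0.009, 0],
    [-0.0048, 0, 0.07, 0, 0, 0.009, 0],
    [-0.0048, 0, 0.07, 0, 0, 0.009, 0],
    [-0.0048, 0, 0.07, 0, 0, 0.009, 0]
  ]
}}

```text
clock: 3.45
position: [0.4638, -0.1071, 0.2106]
tool_rot: [3.141, 0.0, 1.338]
force: [-0.1, 0.2, -0.1]
grip_width: 0.0853
```

```bash
python3 -c "
from h import *
st();plan((.464,-.1055,.174,1.34))"
```

```text
3.45 [-0.32  0.35  0.54  2.02 -0.25  0.83  0.13] [ 0.4638 -0.1071  0.2106] [3.141 0.    1.338] [-0.1  0.2 -0.1] 0.0853
(0.464, -0.1055, 0.174, 1.34) -> [ 0.0016 -0.0002  0.0366] [ 0.0004  0.     -0.0023]
```

Request:
{"method": "carry_out", "body": {
  "series": [
    [0.001, 0, 0.012, 0, 0, 0, 0],
    [0.001, 0, 0.026, 0, 0, 0, 0],
    [0.001, 0, 0.0365, 0, 0, 0, 0],
    [0.001, 0, 0.0365, 0, 0, 0, 0],
    [0.001, 0, 0.0365, 0, 0, 0, 255],
    [0.001, 0, 0.0365, 0, 0, 0, 255],
    [0.001, 0, 0.0365, 0, 0, 0, 255],
    [0.001, 0, 0.0365, 0, 0, 0, 255],
    [0.001, 0, 0.0365, 0, 0, 0, 255],
    [0.001, 0, 0.0365, 0, 0, 0, 255]
  ],
  "force": 40
}}

```text
clock: 4.7
position: [0.4639, -0.1059, 0.1741]
tool_rot: [3.141, -0.0, 1.338]
force: [-1.7, 1.3, 4.4]
grip_width: 0.0207
```

```bash
python3 -c "
from h import *
st()
p,d=imaging.grab_frame('side');cv2.imwrite('pics/side2.png',cv2.resize(p[100:300,150:350],None,fx=3,fy=3))"
```

```text
4.7 [-0.29  0.41  0.51  2.06 -0.29  0.74  0.17] [ 0.4639 -0.1059  0.1741] [ 3.141 -0.     1.338] [-1.7  1.3  4.4] 0.0207
```

View pics/side2.png

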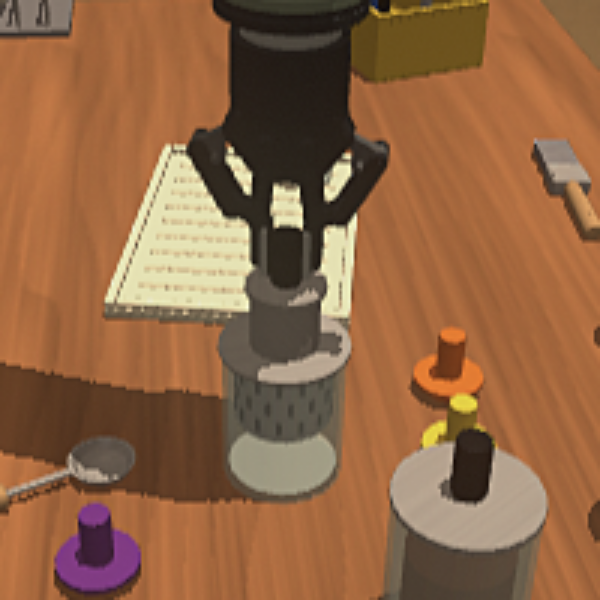

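The knob is held (grip width 20.7 mm) and the fingers are centred on it. Next I lift straight up.

Request:
{"method": "carry_out", "body": {
  "series": [
    [0, 0, -0.004, 0, 0, 0, 255],
    [0, 0, -0.01, 0, 0, 0, 255],
    [0, 0, -0.018, 0, 0, 0, 255],
    [0, 0, -0.028, 0, 0, 0, 255],
    [0, 0, -0.04, 0, 0, 0, 255],
    [0, 0, -0.055, 0, 0, 0, 255],
    [0, 0, -0.07, 0, 0, 0, 255],
    [0, 0, -0.08, 0, 0, 0, 255],
    [0, 0, -0.08, 0, 0, 0, 255]
  ]
}}

```text
clock: 5.88
position: [0.4641, -0.1059, 0.2545]
tool_rot: [3.14, -0.0, 1.338]
force: [-0.3, -0.3, -1.6]
grip_width: 0.0211
```

```bash
python3 -c "
from h import *
st()
p,d=imaging.grab_frame('side');cv2.imwrite('pics/side3.png',cv2.resize(p[60:300,130:370],None,fx=2.5,fy=2.5))
plan((.446,.160,.255,1.34))"
```

```text
5.88 [-0.36  0.29  0.57  1.97 -0.2   0.93  0.08] [ 0.4641 -0.1059  0.2545] [ 3.14  -0.     1.338] [-0.3 -0.3 -1.6] 0.0211
(0.446, 0.16, 0.255, 1.34) -> [ 0.2546 -0.0788 -0.0011] [ 0.0004 -0.0002 -0.002 ]
```

View pics/side3.png

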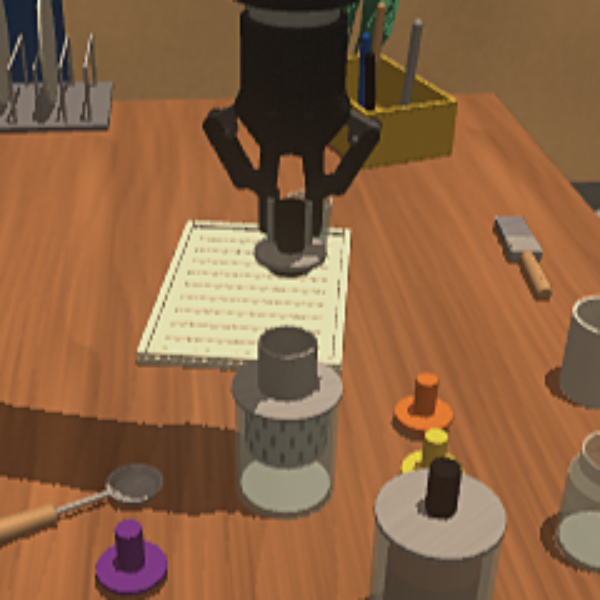

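The lid is clear and upright, and the strainer is still in the jar. Next I carry the lid to the tray.

Request:
{"method": "carry_out", "body": {
  "series": [
    [0.015, -0.005, 0, 0, 0, 0, 255],
    [0.045, -0.014, 0, 0, 0, 0, 255],
    [0.085, -0.026, 0, 0, 0, 0, 255],
    [0.13, -0.04, 0, 0, 0, 0, 255],
    [0.17, -0.053, 0, 0, 0, 0, 255],
    [0.21, -0.065, 0, 0, 0, 0, 255],
    [0.24, -0.074, 0, 0, 0, 0, 255],
    [0.2546, -0.0788, 0, 0, 0, 0, 255],
    [0.2546, -0.0788, 0, 0, 0, 0, 255],
    [0.2546, -0.0788, 0, 0, 0, 0, 255]
  ]
}}

```text
clock: 7.18
position: [0.4461, 0.1587, 0.2537]
tool_rot: [-3.141, 0.001, 1.336]
force: [0.4, -0.2, -1.2]
grip_width: 0.021
```

```bash
python3 -c "
from h import *
st()
plan((.446,.160,.06,1.34),(.446,.160,.037,1.34))"
```

```text
7.17 [-0.84  0.27  0.46  1.98 -0.15  0.93 -0.54] [0.4461 0.1587 0.2537] [-3.141e+00  1.000e-03  1.336e+00] [ 0.4 -0.2 -1.2] 0.021
(0.446, 0.16, 0.06, 1.34) -> [ 0.0014 -0.0003  0.1937] [-0.0001  0.0005 -0.0037]
(0.446, 0.16, 0.037, 1.34) -> [ 0.0014 -0.0003  0.2167] [-0.0001  0.0005 -0.0037]
```

Request:
{"method": "carry_out", "body": {
  "series": [
    [0, 0, 0.015, 0, 0, 0, 255],
    [0, 0, 0.04, 0, 0, 0, 255],
    [0, 0, 0.07, 0, 0, 0, 255],
    [0, 0, 0.1, 0, 0, 0, 255],
    [0, 0, 0.13, 0, 0, 0, 255],
    [0, 0, 0.155, 0, 0, 0, 255],
    [0, 0, 0.175, 0, 0, 0, 255],
    [0, 0, 0.19, 0, 0, 0, 255],
    [0, 0, 0.197, 0, 0, 0, 255],
    [0, 0, 0.197, 0, 0, 0, 255]
  ]
}}

```text
clock: 8.43
position: [0.446, 0.1596, 0.0566]
tool_rot: [-3.141, 0.0, 1.337]
force: [0.2, -0.9, -0.3]
grip_width: 0.0208
```

```bash
python3 -c "
from h import *
st()
for n in('side','top'):
    p,d=imaging.grab_frame(n)
    p=p[60:300,130:370] if n=='side' else p[90:290,60:320]
    cv2.imwrite('pics/%s4.png'%n,cv2.resize(p,None,fx=2.5,fy=2.5))
"
```

```text
8.43 [-0.68  0.6   0.28  2.13 -0.36  0.45 -0.35] [0.446  0.1596 0.0566] [-3.141  0.     1.337] [ 0.2 -0.9 -0.3] 0.0208
```

View pics/side4.png

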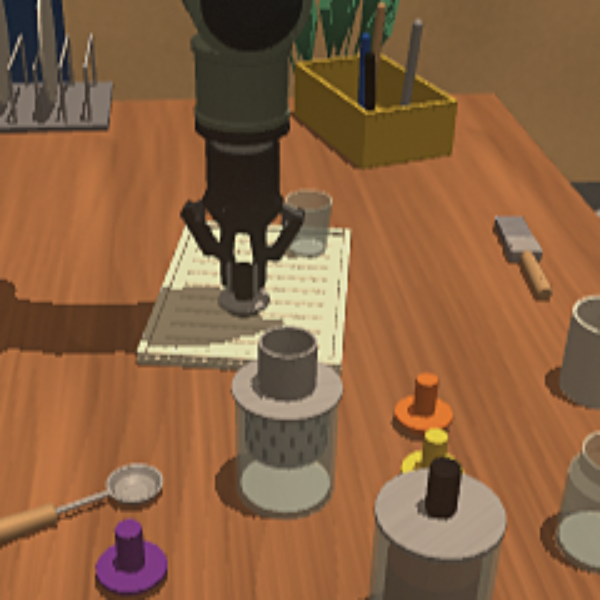

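The lid hovers over the tray's near end, clear of the lip and tumbler. I'll lower it slowly.

Request:
{"method": "carry_out", "body": {
  "series": [
    [0, 0, 0.003, 0, 0, 0, 255],
    [0, 0, 0.006, 0, 0, 0, 255],
    [0, 0, 0.009, 0, 0, 0, 255],
    [0, 0, 0.012, 0, 0, 0, 255],
    [0, 0, 0.014, 0, 0, 0, 255],
    [0, 0, 0.0155, 0, 0, 0, 255],
    [0, 0, 0.0165, 0, 0, 0, 255],
    [0, 0, 0.0175, 0, 0, 0, 255],
    [0, 0, 0.018, 0, 0, 0, 255],
    [0, 0, 0.018, 0, 0, 0, 255]
  ]
}}

```text
clock: 9.78
position: [0.4459, 0.1599, 0.0388]
tool_rot: [-3.142, 0.0, 1.338]
force: [0.2, -0.2, -0.2]
grip_width: 0.0212
```

Request:
{"method": "carry_out", "body": {
  "series": [
    [0, 0, 0.0006, 0, 0, 0, 255],
    [0, 0, 0.0012, 0, 0, 0, 255],
    [0, 0, 0.0012, 0, 0, 0, 255]
  ]
}}

```text
clock: 10.15
position: [0.4459, 0.1599, 0.0376]
tool_rot: [-3.142, 0.0, 1.338]
force: [-0.2, 0.6, -1.0]
grip_width: 0.0209
```

Request:
{"method": "carry_out", "body": {
  "series": [
    [0, 0, 0.0005, 0, 0, 0, 255],
    [0, 0, 0.001, 0, 0, 0, 255],
    [0, 0, 0.001, 0, 0, 0, 255]
  ]
}}

```text
clock: 10.52
position: [0.446, 0.1599, 0.037]
tool_rot: [3.141, -0.0, 1.338]
force: [-3.4, -0.2, 14.1]
grip_width: 0.021
```

Contact at the expected height. I'll ease off half a millimetre and open.

Request:
{"method": "carry_out", "body": {
  "series": [
    [0, 0, -0.0006, 0, 0, 0, 255],
    [0, 0, -0.0006, 0, 0, 0, 200],
    [0, 0, -0.0006, 0, 0, 0, 170],
    [0, 0, -0.0006, 0, 0, 0, 100],
    [0, 0, -0.0006, 0, 0, 0, 0],
    [0, 0, -0.0006, 0, 0, 0, 0],
    [0, 0, -0.0006, 0, 0, 0, 0]
  ]
}}

```text
clock: 11.4
position: [0.446, 0.1599, 0.0372]
tool_rot: [3.142, 0.0, 1.338]
force: [-1.0, -0.3, 0.8]
grip_width: 0.0852
```

Request:
{"method": "carry_out", "body": {
  "series": [
    [0, 0, -0.01, 0, 0, 0, 0],
    [0, 0, -0.03, 0, 0, 0, 0],
    [0, 0, -0.06, 0, 0, 0, 0],
    [0, 0, -0.1, 0, 0, 0, 0],
    [0, 0, -0.14, 0, 0, 0, 0],
    [0, 0, -0.175, 0, 0, 0, 0],
    [0, 0, -0.2, 0, 0, 0, 0],
    [0, 0, -0.2, 0, 0, 0, 0]
  ]
}}

```text
clock: 12.4
position: [0.4465, 0.1602, 0.2392]
tool_rot: [3.14, -0.003, 1.338]
force: [0.7, -1.1, -0.1]
grip_width: 0.0856
```

```bash
python3 -c "
from h import *
st();plan((.464,-.1055,.2375,1.34))
p,d=imaging.grab_frame('side')
cv2.imwrite('pics/side5.png',cv2.resize(p[60:300,130:370],None,fx=2.5,fy=2.5))
"
```

```text
12.4 [-0.85  0.3   0.47  1.99 -0.17  0.89 -0.52] [0.4465 0.1602 0.2392] [ 3.140e+00 -3.000e-03  1.338e+00] [ 0.7 -1.1 -0.1] 0.0856
(0.464, -0.1055, 0.2375, 1.34) -> [-0.2545  0.0784  0.0012] [ 0.0021 -0.0027 -0.0023]
```

View pics/side5.png

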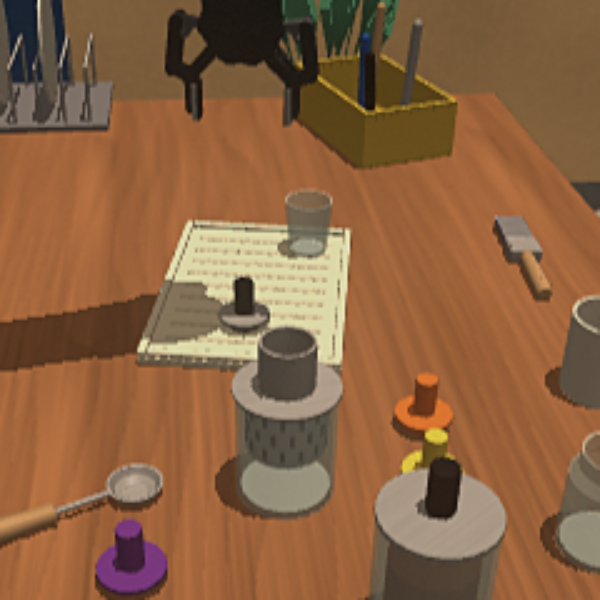

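The lid stands upright on the tray. Next I re-measure the collar with the lid off.

```bash
python3 - <<'E'
from h import *
for n,(x0,x1,y0,y1) in(("top",(255,315,170,230)),("side",(215,275,185,270))):
    p,d=imaging.grab_frame(n);W=cloud(n,d);S=W[y0:y1,x0:x1].reshape(-1,3)
    for a,b in((.154,.164),(.109,.119)):
        q=S[(S[:,2]>a)&(S[:,2]<b)]
        print(n,a,len(q),np.round((q.min(0)+q.max(0))/2,4),np.round(q.max(0)-q.min(0),4),np.median(q[:,2]))
        h=cv2.convexHull(q[:,:2].astype(np.float32)*1000);print(cv2.minEnclosingCircle(h))
    if n=="top": cv2.imwrite("pics/top5.png",cv2.resize(p[90:290,60:320],None,fx=2.5,fy=2.5))
E
```

```text
top 0.154 104 [ 0.464  -0.1045  0.1588] [0.0489 0.049  0.0093] 0.1592942133893333
((464.1422424316406, -104.28697204589844), 24.906057357788086)
top 0.109 1125 [ 0.4645 -0.1052  0.1141] [0.0944 0.0938 0.0097] 0.11494643294117868
((464.27728271484375, -104.28598022460938), 47.825931549072266)
side 0.154 127 [ 0.4637 -0.1075  0.1568] [0.049  0.0498 0.0056] 0.1572665188718529
((463.3157653808594, -107.33191680908203), 25.567676544189453)
side 0.109 602 [ 0.4636 -0.1094  0.114 ] [0.095  0.0912 0.0098] 0.11339819174016452
((464.32110595703125, -106.61726379394531), 48.799591064453125)
```

Request:
{"method": "carry_out", "body": {
  "series": [
    [-0.015, 0.005, 0, 0, 0, 0, 0],
    [-0.045, 0.014, 0, 0, 0, 0, 0],
    [-0.085, 0.026, 0, 0, 0, 0, 0],
    [-0.13, 0.04, 0, 0, 0, 0, 0],
    [-0.17, 0.053, 0, 0, 0, 0, 0],
    [-0.21, 0.065, 0, 0, 0, 0, 0],
    [-0.24, 0.074, 0, 0, 0, 0, 0],
    [-0.2545, 0.0785, 0, 0, 0, 0, 0],
    [-0.2545, 0.0785, 0, 0, 0, 0, 0],
    [-0.2545, 0.0785, 0, 0, 0, 0, 0]
  ]
}}

```text
clock: 13.8
position: [0.4635, -0.105, 0.237]
tool_rot: [-3.141, -0.0, 1.339]
force: [-0.4, -0.0, 0.6]
grip_width: 0.0857
```

```bash
python3 -c "
from h import *
st();plan((.464,-.1058,.165,1.34),(.464,-.1058,.122,1.34))
"
```

```text
13.8 [-0.35  0.32  0.57  2.   -0.22  0.89  0.1 ] [ 0.4635 -0.105   0.237 ] [-3.141 -0.     1.339] [-0.4 -0.   0.6] 0.0857
(0.464, -0.1058, 0.165, 1.34) -> [-0.0007  0.0008  0.072 ] [-0.0006 -0.0001 -0.0013]
(0.464, -0.1058, 0.122, 1.34) -> [-0.0007  0.0008  0.115 ] [-0.0006 -0.0001 -0.0013]
```

Request:
{"method": "carry_out", "body": {
  "series": [
    [-0.0007, 0.0005, 0.015, 0, 0, 0, 0],
    [-0.0007, 0.0005, 0.035, 0, 0, 0, 0],
    [-0.0007, 0.0005, 0.055, 0, 0, 0, 0],
    [-0.0007, 0.0005, 0.072, 0, 0, 0, 0],
    [-0.0007, 0.0005, 0.085, 0, 0, 0, 0],
    [-0.0007, 0.0005, 0.097, 0, 0, 0, 0],
    [-0.0007, 0.0005, 0.107, 0, 0, 0, 0],
    [-0.0007, 0.0005, 0.115, 0, 0, 0, 0],
    [-0.0007, 0.0005, 0.115, 0, 0, 0, 0],
    [-0.0007, 0.0005, 0.115, 0, 0, 0, 0]
  ]
}}

```text
clock: 15.05
position: [0.4641, -0.1067, 0.1225]
tool_rot: [3.141, -0.0, 1.338]
force: [0.0, -0.7, 0.7]
grip_width: 0.0857
```

Request:
{"method": "carry_out", "body": {
  "series": [
    [0, 0, 0, 0, 0, 0, 255],
    [0, 0, 0, 0, 0, 0, 255],
    [0, 0, 0, 0, 0, 0, 255],
    [0, 0, 0, 0, 0, 0, 255],
    [0, 0, 0, 0, 0, 0, 255],
    [0, 0, 0, 0, 0, 0, 255]
  ],
  "force": 50
}}

```text
clock: 15.8
position: [0.464, -0.1066, 0.1227]
tool_rot: [3.141, -0.0, 1.338]
force: [-3.8, 0.2, 11.1]
grip_width: 0.0491
```

```bash
python3 -c "
from h import *
st()
p,d=imaging.grab_frame('side')
cv2.imwrite('pics/side6.png',cv2.resize(p[100:300,150:350],None,fx=3,fy=3))
"
```

```text
15.8 [-0.24  0.5   0.45  2.1  -0.37  0.62  0.24] [ 0.464  -0.1066  0.1227] [ 3.141 -0.     1.338] [-3.8  0.2 11.1] 0.0491
```

View pics/side6.png

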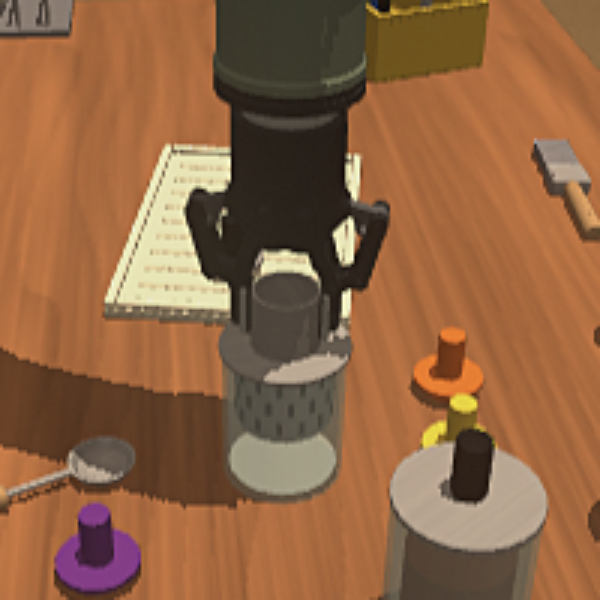

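Request:
{"method": "carry_out", "body": {
  "series": [
    [0, 0, -0.004, 0, 0, 0, 255],
    [0, 0, -0.009, 0, 0, 0, 255],
    [0, 0, -0.015, 0, 0, 0, 255],
    [0, 0, -0.021, 0, 0, 0, 255],
    [0, 0, -0.027, 0, 0, 0, 255],
    [0, 0, -0.033, 0, 0, 0, 255],
    [0, 0, -0.038, 0, 0, 0, 255],
    [0, 0, -0.04, 0, 0, 0, 255],
    [0, 0, -0.04, 0, 0, 0, 255]
  ]
}}

```text
clock: 16.98
position: [0.4639, -0.1066, 0.1623]
tool_rot: [3.141, -0.0, 1.338]
force: [-0.7, -0.1, -1.4]
grip_width: 0.0493
```

```bash
python3 -c "
from h import *
st()
p,d=imaging.grab_frame('side')
cv2.imwrite('pics/side7.png',cv2.resize(p[100:300,150:350],None,fx=3,fy=3))
"
```

```text
16.98 [-0.29  0.43  0.5   2.07 -0.32  0.71  0.19] [ 0.4639 -0.1066  0.1623] [ 3.141 -0.     1.338] [-0.7 -0.1 -1.4] 0.0493
```

View pics/side7.png

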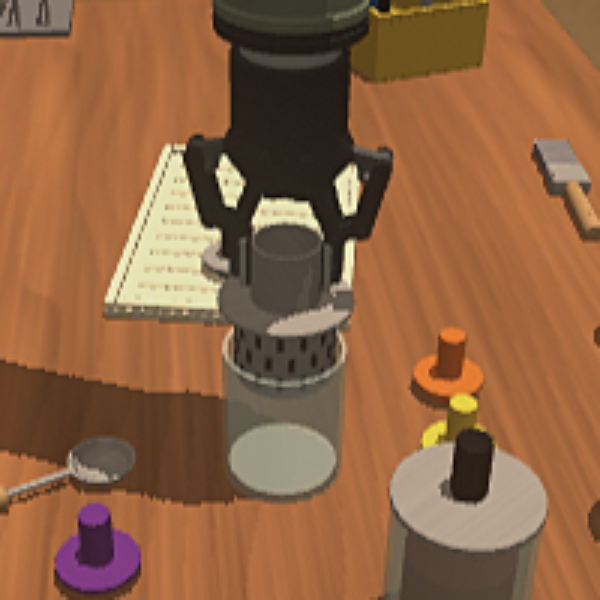

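The strainer is rising free and level, and the jar hasn't moved. I'll keep lifting.

Request:
{"method": "carry_out", "body": {
  "series": [
    [0, 0, -0.006, 0, 0, 0, 255],
    [0, 0, -0.013, 0, 0, 0, 255],
    [0, 0, -0.021, 0, 0, 0, 255],
    [0, 0, -0.03, 0, 0, 0, 255],
    [0, 0, -0.04, 0, 0, 0, 255],
    [0, 0, -0.053, 0, 0, 0, 255],
    [0, 0, -0.067, 0, 0, 0, 255],
    [0, 0, -0.077, 0, 0, 0, 255],
    [0, 0, -0.08, 0, 0, 0, 255],
    [0, 0, -0.08, 0, 0, 0, 255]
  ]
}}

```text
clock: 18.27
position: [0.4638, -0.1066, 0.2422]
tool_rot: [-3.142, -0.0, 1.338]
force: [-0.3, 0.3, -2.1]
grip_width: 0.0492
```

```bash
python3 -c "
from h import *
st();t=np.array([.464,.248]);x=np.array([.980,-.197]);y=np.array([.197,.980])
g=t-.010*x+.020*y;print(g,np.linalg.norm(g-[.446,.16]),np.linalg.norm(g-[.540,.341]))
plan((*g,.242,1.34))
for n in('side','top'):
    p,d=imaging.grab_frame(n)
    p=p[60:300,130:370] if n=='side' else p[90:290,60:320]
    cv2.imwrite('pics/%s8.png'%n,cv2.resize(p,None,fx=2.5,fy=2.5))
"
```

```text
18.27 [-0.36  0.31  0.58  1.99 -0.21  0.9   0.1 ] [ 0.4638 -0.1066  0.2422] [-3.142 -0.     1.338] [-0.3  0.3 -2.1] 0.0492
[0.45814 0.26957] 0.11024048485016744 0.10864301404140077
(np.float64(0.45814000000000005), np.float64(0.26957), 0.242, 1.34) -> [ 3.646e-01 -9.240e-02  2.000e-04] [-0.     -0.     -0.0021]
```

View pics/side8.png

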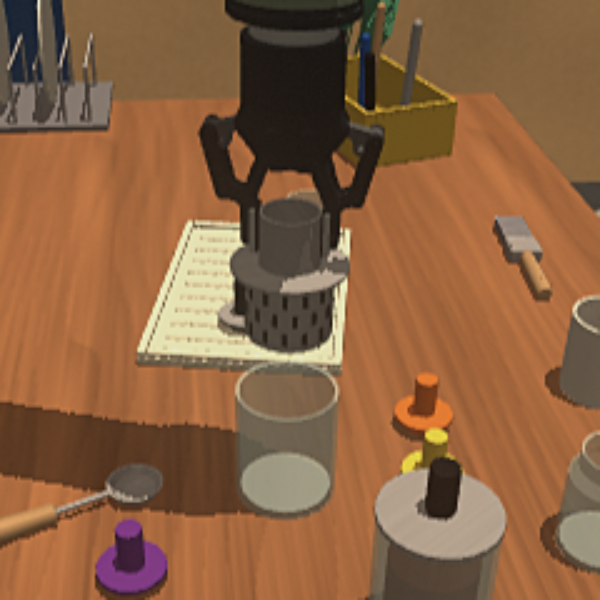

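View pics/top8.png

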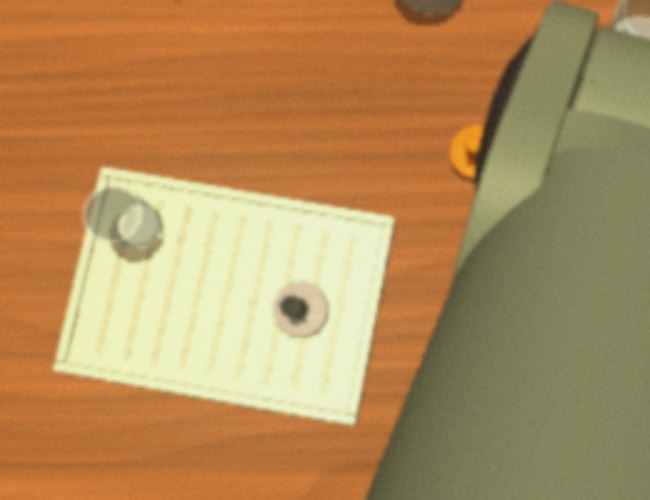

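Request:
{"method": "carry_out", "body": {
  "series": [
    [0.015, -0.004, 0, 0, 0, 0, 255],
    [0.05, -0.013, 0, 0, 0, 0, 255],
    [0.1, -0.025, 0, 0, 0, 0, 255],
    [0.15, -0.038, 0, 0, 0, 0, 255],
    [0.2, -0.051, 0, 0, 0, 0, 255],
    [0.25, -0.063, 0, 0, 0, 0, 255],
    [0.3, -0.076, 0, 0, 0, 0, 255],
    [0.34, -0.086, 0, 0, 0, 0, 255],
    [0.3645, -0.0925, 0, 0, 0, 0, 255],
    [0.3645, -0.0925, 0, 0, 0, 0, 255]
  ]
}}

```text
clock: 19.62
position: [0.4575, 0.2711, 0.2414]
tool_rot: [-3.141, 0.001, 1.341]
force: [-0.7, -0.5, -3.1]
grip_width: 0.0494
```

```bash
python3 -c "
from h import *
st();plan((.458,.2695,.105,1.34),(.458,.2695,.085,1.34))
"
```

```text
19.62 [-0.98  0.39  0.45  1.85 -0.2   0.95 -0.67] [0.4575 0.2711 0.2414] [-3.141e+00  1.000e-03  1.341e+00] [-0.7 -0.5 -3.1] 0.0494
(0.458, 0.2695, 0.105, 1.34) -> [-0.0013  0.001   0.1364] [-0.0007  0.0009  0.0006]
(0.458, 0.2695, 0.085, 1.34) -> [-0.0013  0.001   0.1564] [-0.0007  0.0009  0.0006]
```

Request:
{"method": "carry_out", "body": {
  "series": [
    [0, 0, 0.01, 0, 0, 0, 255],
    [0, 0, 0.025, 0, 0, 0, 255],
    [0, 0, 0.045, 0, 0, 0, 255],
    [0, 0, 0.065, 0, 0, 0, 255],
    [0, 0, 0.085, 0, 0, 0, 255],
    [0, 0, 0.105, 0, 0, 0, 255],
    [0, 0, 0.12, 0, 0, 0, 255],
    [0, 0, 0.132, 0, 0, 0, 255],
    [0, 0, 0.138, 0, 0, 0, 255],
    [0, 0, 0.138, 0, 0, 0, 255]
  ]
}}

```text
clock: 20.88
position: [0.4581, 0.2693, 0.1041]
tool_rot: [-3.141, 0.0, 1.338]
force: [0.4, 0.9, -2.5]
grip_width: 0.0494
```

```bash
python3 -c "
from h import *
st()
p,d=imaging.grab_frame('side')
cv2.imwrite('pics/side9.png',cv2.resize(p[60:300,130:370],None,fx=2.5,fy=2.5))
"
```

```text
20.88 [-0.9   0.59  0.35  1.97 -0.32  0.64 -0.58] [0.4581 0.2693 0.1041] [-3.141  0.     1.338] [ 0.4  0.9 -2.5] 0.0494
```

View pics/side9.png

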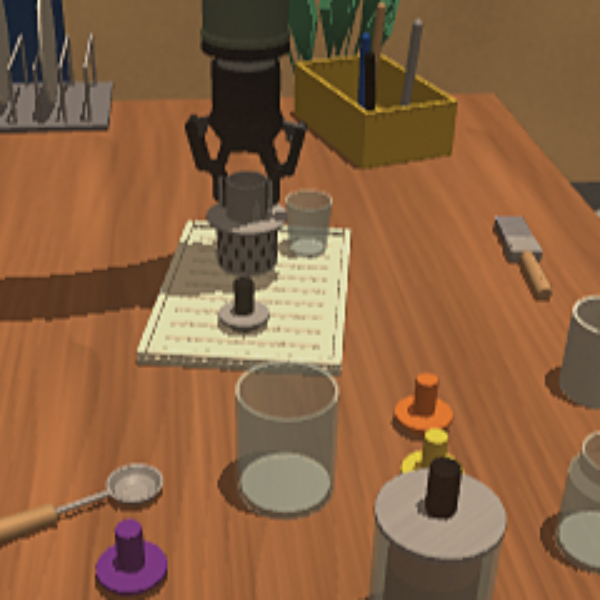

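Request:
{"method": "carry_out", "body": {
  "series": [
    [0, 0, 0.003, 0, 0, 0, 255],
    [0, 0, 0.006, 0, 0, 0, 255],
    [0, 0, 0.009, 0, 0, 0, 255],
    [0, 0, 0.011, 0, 0, 0, 255],
    [0, 0, 0.013, 0, 0, 0, 255],
    [0, 0, 0.0145, 0, 0, 0, 255],
    [0, 0, 0.0155, 0, 0, 0, 255],
    [0, 0, 0.0165, 0, 0, 0, 255],
    [0, 0, 0.017, 0, 0, 0, 255],
    [0, 0, 0.017, 0, 0, 0, 255]
  ]
}}

```text
clock: 22.18
position: [0.4581, 0.2694, 0.0872]
tool_rot: [-3.142, 0.0, 1.338]
force: [-0.3, 0.3, -2.3]
grip_width: 0.0493
```

Request:
{"method": "carry_out", "body": {
  "series": [
    [0, 0, 0.0005, 0, 0, 0, 255],
    [0, 0, 0.001, 0, 0, 0, 255],
    [0, 0, 0.001, 0, 0, 0, 255]
  ]
}}

```text
clock: 22.55
position: [0.458, 0.2694, 0.0862]
tool_rot: [-3.142, 0.0, 1.338]
force: [-0.1, 0.2, -2.8]
grip_width: 0.0491
```

Request:
{"method": "carry_out", "body": {
  "series": [
    [0, 0, 0.0004, 0, 0, 0, 255],
    [0, 0, 0.0007, 0, 0, 0, 255],
    [0, 0, 0.0007, 0, 0, 0, 255]
  ]
}}

```text
clock: 22.92
position: [0.4581, 0.2694, 0.0855]
tool_rot: [-3.142, 0.0, 1.338]
force: [1.2, 0.5, -1.7]
grip_width: 0.0489
```

Request:
{"method": "carry_out", "body": {
  "series": [
    [0, 0, 0.0003, 0, 0, 0, 255],
    [0, 0, 0.0006, 0, 0, 0, 255],
    [0, 0, 0.0006, 0, 0, 0, 255]
  ]
}}

```text
clock: 23.3
position: [0.458, 0.2694, 0.0849]
tool_rot: [-3.142, 0.0, 1.338]
force: [-0.8, -0.6, -2.2]
grip_width: 0.0491
```

Request:
{"method": "carry_out", "body": {
  "series": [
    [0, 0, 0.0003, 0, 0, 0, 255],
    [0, 0, 0.0006, 0, 0, 0, 255],
    [0, 0, 0.0006, 0, 0, 0, 255]
  ]
}}

```text
clock: 23.68
position: [0.4581, 0.2695, 0.0847]
tool_rot: [-3.142, -0.0, 1.338]
force: [-2.9, -1.3, 9.6]
grip_width: 0.0492
```

Contact at the predicted height. I'll release and retreat upward.

Request:
{"method": "carry_out", "body": {
  "series": [
    [0, 0, -0.0005, 0, 0, 0, 255],
    [0, 0, -0.0005, 0, 0, 0, 130],
    [0, 0, -0.0005, 0, 0, 0, 90],
    [0, 0, -0.0005, 0, 0, 0, 40],
    [0, 0, -0.0005, 0, 0, 0, 0],
    [0, 0, -0.0005, 0, 0, 0, 0],
    [0, 0, -0.0005, 0, 0, 0, 0]
  ]
}}

```text
clock: 24.55
position: [0.4581, 0.2694, 0.0848]
tool_rot: [3.142, 0.0, 1.338]
force: [0.5, -0.2, -0.2]
grip_width: 0.0853
```

Request:
{"method": "carry_out", "body": {
  "series": [
    [0, 0, -0.008, 0, 0, 0, 0],
    [0, 0, -0.025, 0, 0, 0, 0],
    [0, 0, -0.05, 0, 0, 0, 0],
    [0, 0, -0.085, 0, 0, 0, 0],
    [0, 0, -0.12, 0, 0, 0, 0],
    [0, 0, -0.155, 0, 0, 0, 0],
    [0, 0, -0.18, 0, 0, 0, 0],
    [0, 0, -0.18, 0, 0, 0, 0]
  ]
}}

```text
clock: 25.55
position: [0.4587, 0.2697, 0.2675]
tool_rot: [3.139, -0.003, 1.338]
force: [0.9, 1.0, 0.2]
grip_width: 0.0854
```

```bash
python3 - <<'E'
from h import *
st()
p,d=imaging.grab_frame('side');W=cloud('side',d).reshape(-1,3)
cv2.imwrite('pics/side10.png',cv2.resize(p[60:300,130:370],None,fx=2.5,fy=2.5))
for nm,c,r,zs in(("strainer",(.458,.2695),.055,((.071,.081),(.115,.127))),("lid",(.446,.16),.04,((.023,.033),(.06,.074))),("jar",(.464,-.1058),.055,((.105,.115),))):
    for a,b in zs:
        q=W[(np.hypot(W[:,0]-c[0],W[:,1]-c[1])<r)&(W[:,2]>a)&(W[:,2]<b)]
        if len(q)>3:print(nm,a,len(q),np.round((q.min(0)+q.max(0))/2,4),np.round(q.max(0)-q.min(0),4),round(np.median(q[:,2]),4))
E
```

```text
25.55 [-1.    0.36  0.47  1.82 -0.19  1.   -0.69] [0.4587 0.2697 0.2675] [ 3.139e+00 -3.000e-03  1.338e+00] [0.9 1.  0.2] 0.0854
strainer 0.071 268 [0.4589 0.2662 0.076 ] [0.0932 0.0928 0.0099] 0.0752
strainer 0.115 73 [0.4579 0.2684 0.1183] [0.0474 0.052  0.0065] 0.1185
lid 0.023 158 [0.446  0.1556 0.0278] [0.0567 0.0531 0.0095] 0.0276
lid 0.06 37 [0.4471 0.1595 0.065 ] [0.0195 0.0249 0.0099] 0.0664
jar 0.105 244 [ 0.4643 -0.1065  0.1083] [0.0893 0.092  0.0066] 0.1084
```

View pics/side10.png

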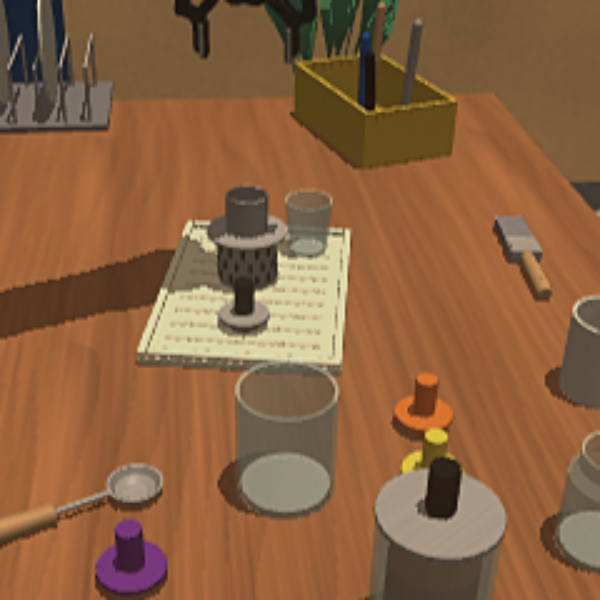

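Both parts stand upright on the tray floor at the expected heights. The jar is where it was, and the gripper is clear.

```bash
python3 -c "
from workcell import ticket
print(ticket.job_done())"
```

```text
the job is handed in; nothing more can be done
None
```

I lifted the lid off first and set it on the tray while the strainer was still in the jar. Then I lifted the strainer straight out and set it down about 11 cm from the lid. The job was handed in at about 25.6 s of the 64 s allowed.

- **Final pose:** the last side picture and depth readings show both parts upright on the tray floor. The lid's disc top is at 28 mm and the strainer's flange top at 75 mm, against 28 and 76 mm expected. Both are clear of the lip and the tumbler.
- **Jar:** its mouth is at (0.464, -0.107), within about 1 mm of where it started, and its rim is at about 108 mm.
- **Forces:** readings at set-down were about 14 N for the lid and 10 N for the strainer. I eased off slightly before opening each time.
- **Look-alikes:** none were touched.
- **Disagreement:** the two cameras differed by 2 to 4 mm in y, in line with the stated calibration, and I used the mean. No check failed.

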